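Crank the display bust round to face the shop

ROBOT

A 7-joint arm with a two-finger parallel gripper is mounted at the origin on the work surface. World frame = base frame: x ahead of the robot, y to its left, z up, the work surface at z = 0. Lengths are in m, angles in rad, forces in N, time in s.
With the tool pointing down it reaches from about 0.4 to 0.85 m from the base axis. Payload 10.4 kg.
Tool frame: the origin (TCP) lies at the very end of the fingers, on their centre line; the grasp point (between the pads) lies pinch_z behind it (pinch_z is the distance from the TCP to the grasp point, in m); z points along the fingers, y is the line along which they close (so a half turn about z gives the same grasp; the last joint's range is limited). The gripper opens to 85 mm and grips with 20 to 120 N. Pads are 22 mm wide; open, the fingers measure 114 mm over their backs; the gripper's body (76 mm by 85 mm) begins 54 mm behind the grasp point. The pads swing forward as they close: fully open they stand 13 mm farther back than shut.
Start: joints at [-1.242, 0.332, -0.065, 1.46, 0.022, 1.35, -0.088], TCP at [0.215, 0.587, 0.231] pointing down, gripper open.
Joint ranges: [-2.6, 2.6], [-0.5, 2.12], [-1.47, 1.34], [0.16, 2.42], [-1.27, 4.41], [0.06, 2.06], [-2.6, 2.6]. Speed limits (rad/s): [2.22, 2.22, 2.79, 2.79, 3.14, 3.14, 3.14].

INTERFACE

Orientations are given as a unit quaternion [w, x, y, z].
In Python, from bench import * gives the robot as it stands.
- The arm moves only by the tool send_rows, never from a script. Its argument "targets" is a list of rows, each an object with "travel": the shift along the tool's x, y, z in mm, a list of three; "roll": the turn about the tool's z in rad. In form: [{"travel": [dx, dy, dz], "roll": roll}, ...]. A call has 1 to 20 rows; each row shifts and turns the commanded pose from where the row before left it, along the tool's axes as they then stand; what a row does not reach is not made up. A row lasts 1/10 s, in which the tool goes at most 50 mm and 8.59 degrees, less where a joint would pass 70% of its speed; a pose out of reach is approached as far as the arm can. A call is refused whole if a number of a shift passes 50 or a number of a turn 0.15, either way. A call with a gripper value outside its range is refused whole. "grip" is the finger opening in mm, from 0 to 85.4, set as the call begins (left out, the last holds). The fingers move at their own pace and stop on an object; "newtons" is the grip in N (left out, the last holds). Time passes only in rows, so rows that do not move let the fingers close. It gives the time, the measured TCP pose, the force, the opening and the grip force at its end, in the units of the state.
- get_obs(): the state, without advancing time (a new reading comes with each control period).
- camera(name): name is "scene" or "top"; returns the picture (480x640x3 uint8, red, green, blue); there is no depth.
- camera_params(name): a dict with "fx", "fy", "cx", "cy" (pixels), "rvec" (rotation vector, rad) and "tvec" (3), from world to camera coordinates, as OpenCV has them. Camera axes: x right, y down, z forward; pixel columns grow to the right and rows downward; lengths in m; the calibration is good to about 2 mm. A picture is of the moment at which its call begins. camera_params takes no time and is no camera call.
- hand_in(): hands the job in; it is judged then, once.
Trained networks look in the newest picture that a camera, given by its name, has taken for a name from the list of things; names that differ only in an ending like _2 or _b are one class to them, and where a whole thing is asked for, a point or a joint stands for the part that bears it (a point fixed in the world has none). Each returns a list of dicts, best first, with "p" (0 to 1); they miss things now and then, are a little off and sometimes report something else, mostly with a low value. They report only what shows in the picture. A call takes as long as a camera call.
- recognise(thing, camera): "point" ([x, y, z] in m, in world coordinates, good to about 4 mm: the middle of the surface that is visible of it).
The state is a dict: "t": time; "joint_positions": joint angles; "joint_vel": joint speeds; "joint_efforts": joint torques, N m; "position": TCP position; "tool_rot": TCP orientation; "wrist_force": force on the tool from outside, world axes, zero at the start; "torque": the same for the moment, N m; "grip_width": finger opening in m; "grasp_force": force on a finger pad.
Only numpy, scipy, OpenCV 4.12 (cv2) and the standard library are available. Lean on these libraries where they do the work, as an engineer would, in place of code of your own. Each camera call takes 0.05 s, during which the arm holds its last target. There are 200 camera calls.

TASK

The bronze bust on the wooden display stand is looking the wrong way. Take the crank from its tray, fit it fully home on the stand's square shaft and wind it clockwise (seen from above) until the turntable comes up gently against its stop and the bust faces straight out to the shop, never forcing the crank. Then lift the crank off, lay it flat inside its tray again and let go; turn the bust only by the crank, and leave the other goods standing where they are.

Things in the scene. Friction and masses are not known exactly. Their poses are not given: they have to be found in the camera images.
- shaft_seat (a point): Centre of the steel collar (diameter 48 mm) at the foot of the square shaft, on its upper face, 56 mm above the work surface. The shaft rises 24 mm from here: 20 mm square for 18 mm, then tapering over 6 mm to a 14 mm square tip. Axes are the stand's: x along the stand to the turntable and the shop, z up. The shaft's own angle about z is not given here and differs each time.
- crank_hub (a point): On the axis of the aluminium crank's upright square hub, half-way up, 26 mm above its flat underside. Hub 36 x 36 mm, 52 mm tall, flats along the crank's x and y; a 23 mm square socket parallel to them opens below, 30 mm deep. x points along the arm to the knob, z up. Arm: flat bar 20 mm wide, 8 mm thick, flush with the underside, reaching 77 mm from the axis. About 0.3 kg in all.
- crank_foot (a point): Centre of the mouth of the crank's socket, on the hub axis at the underside, 26 mm below crank_hub. When the crank is fully home this lies on shaft_seat.
- crank_middle (a point): Point at the underside of the crank, 30 mm from the hub axis towards the knob: about the middle of the crank seen from above.
- crank_grip (a point): Middle of the crank's red knob: a freely spinning upright round grip, 22 mm in diameter, from 10 to 52 mm above the underside, its axis parallel to the hub axis and 65 mm from it; this point is 31 mm above the underside.
- tray_in (a point): Centre of the inner floor (5 mm above the work surface) of the fixed black tray with a dull green floor where the crank lies and belongs: 240 mm along its x by 190 mm along its y, rim 5 mm thick and 10 mm tall in all.
- turntable (a joint): Angle of the turntable (rad): 0 at its hard stop, where the bust looks along the stand's x to the shop; greater is counter-clockwise from above. Winding the shaft clockwise lowers it by a quarter of the shaft's angle. Starts between 0.4 and 0.85.
- bust_face (a point): The nose of the bronze bust (in all 118 mm above the stand's top with its black turntable of 120 mm diameter); this point is 24 mm ahead of the turntable's axis, the way the bust looks.
- stand: Fixed oak stand, 380 x 160 x 50 mm, green top; origin under its centre at the work surface, x to the shop side. Shaft 105 mm from it towards -x, turntable 105 mm towards +x. The square's angle must be seen from above or felt: press lightly and turn; the crank drops nearly 20 mm when the squares agree within 8 degrees. The shaft takes about 0.16 N m (2.5 N at the knob) and stays where left.
- crank: The crank as a whole (with the knob); origin at crank_foot. Once it is on the shaft it has some 8 degrees of play either way. At the stop a firm 6 to 8 N at the knob is plenty; more than about 14 N there (pinching the shaft with over 140 N) counts as forcing, and so does pressing down hard.
- plaster_bust: Loose white plaster bust, 103 mm tall, base 50 x 56 mm, origin at its underside. Bystander.
- doll: Loose red nesting doll, 60 mm across, 95 mm tall, origin at its underside. Bystander.
- souvenir_mug: Loose blue mug, 76 mm across plus handle, 90 mm tall, origin at its underside. Bystander.

How it is judged:
By the outcome, as a careful person would: the job done as asked, in the order asked, and still so for the second after the job is handed in, with the robot touching nothing.
It also fails if it takes over 72 s, if anything falls off the work surface, if the arm or the gripper's body presses on something with over 40 N, if the wrist force passes 120 N, or if a joint passes its speed limit or range.

## Working session

There is one attempt and no reset: what is moved stays moved. The work goes in short steps, Python scripts to look and compute and a tool call to move; the robot and the scene stay as the last step left them, time stands still between calls to the robot, and variables do not carry over. Pictures are saved under pics/ and viewed, at most 10 in all, crops included, and the job is handed in when it is done.

Besides the shell and the picture viewer there is one more tool, called by a JSON object that holds its "op" and its "data", one argument or row to a line. send_rows: Moves the arm, as the interface text tells. Its arguments: {"type":"object","properties":{"targets":{"type":"array","items":{"type":"object","properties":{"travel":{"type":"array","items":{"type":"number"}},"roll":{"type":"number"}}}},"grip":{"type":"number"},"newtons":{"type":"number"}},"required":["targets"]}

```bash
ls; mkdir -p pics; python3 - <<'E'
from bench import *
import cv2
o=get_obs()
for k in ('t','position','tool_rot','wrist_force','grip_width'): print(k,o[k])
try: print(pinch_z)
except Exception as e: print(e)
for n in ('top','scene'):
    im=camera(n); cv2.imwrite(f'pics/{n}0.png',im[:,:,::-1]); print(camera_params(n))
for n in ('top','scene'):
  for th in ('shaft_seat','crank_hub','crank_grip','tray_in','bust_face','stand','crank','plaster_bust','doll','souvenir_mug'):
    try:
        r=recognise(th,n)[:2]; print(n,th,[(list(__import__('numpy').round(d['point'],3)),round(d['p'],2)) for d in r])
    except Exception as e: print(n,th,e)
E
```

```text
pics
t 0.0
position [0.21526238 0.58635255 0.23052156]
tool_rot [-8.73835170e-05  1.74990386e-01  9.84569885e-01 -7.05739840e-04]
wrist_force [0.38577299 0.0713034  0.28037474]
grip_width 0.08561760810676765
0.0187
{'fx': 608.4694219387501, 'fy': 608.4694219387501, 'cx': 331.64413535286803, 'cy': 235.7329695235388, 'rvec': array([ 2.19309789, -2.01103645,  0.20926834]), 'tvec': array([-0.0356354 ,  0.62715879,  1.16919021])}
{'fx': 572.9786265344105, 'fy': 572.9786265344105, 'cx': 308.2512712564554, 'cy': 241.33616279565865, 'rvec': array([ 1.8640474 ,  1.33398314, -0.67193678]), 'tvec': array([-0.20398346, -0.24227679,  1.76734377])}
top shaft_seat [([np.float64(0.614), np.float64(-0.008), np.float64(0.056)], 0.59)]
top crank_hub [([np.float64(0.456), np.float64(-0.322), np.float64(0.06)], 0.65)]
top crank_grip [([np.float64(0.463), np.float64(-0.324), np.float64(0.057)], 0.8)]
top tray_in [([np.float64(0.496), np.float64(-0.326), np.float64(0.007)], 0.74)]
top bust_face [([np.float64(0.722), np.float64(-0.001), np.float64(0.066)], 0.73)]
top stand [([np.float64(0.62), np.float64(-0
[... 770 characters left out ...]
p.float64(0.757), np.float64(-0.012), np.float64(0.065)], 0.54)]
scene bust_face [([np.float64(0.757), np.float64(-0.015), np.float64(0.066)], 0.9), ([np.float64(0.472), np.float64(-0.325), np.float64(0.042)], 0.62)]
scene stand [([np.float64(0.738), np.float64(-0.016), np.float64(0.052)], 0.64), ([np.float64(0.469), np.float64(-0.328), np.float64(0.042)], 0.51)]
scene crank [([np.float64(0.468), np.float64(-0.329), np.float64(0.044)], 0.65)]
scene plaster_bust [([np.float64(0.749), np.float64(-0.323), np.float64(0.053)], 0.78)]
scene doll [([np.float64(0.512), np.float64(0.286), np.float64(0.047)], 0.74)]
scene souvenir_mug [([np.float64(0.724), np.float64(0.268), np.float64(0.055)], 0.56)]
```

View pics/top0.png

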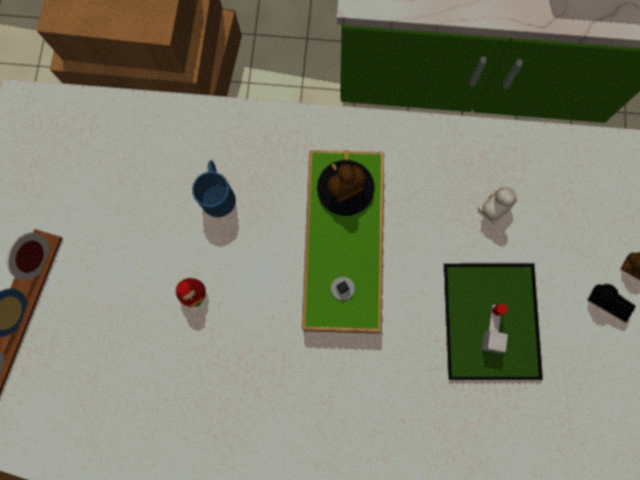

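View pics/scene0.png

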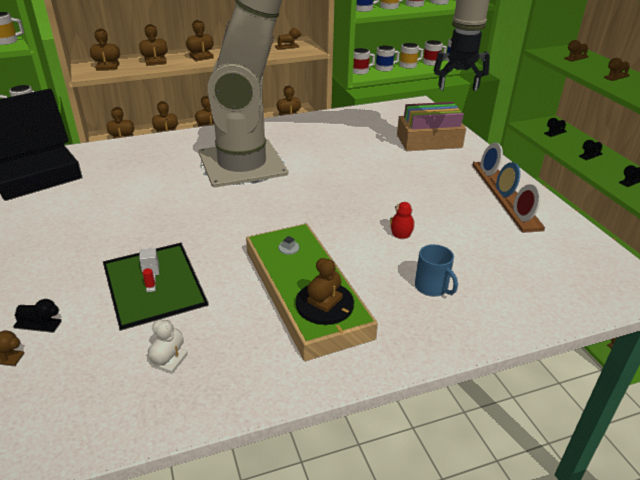

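Top view: stand corners ≈(311,152),(384,152),(380,330),(304,328), shaft (343,289), turntable (346,187); crank hub (496,341), knob (500,310), tray (445–541, 264–379). Mug, doll and plaster bust are well clear.

```bash
cat > h.py <<'E'
from bench import *
import numpy as np, cv2
def cam(n):
    p=camera_params(n); K=np.array([[p['fx'],0,p['cx']],[0,p['fy'],p['cy']],[0,0,1]]); return K,cv2.Rodrigues(p['rvec'])[0],p['tvec'],p['rvec']
def w(n,uv,z):
    K,R,t,_=cam(n); d=R.T@np.linalg.inv(K)@[uv[0],uv[1],1]; c=-R.T@t; return (c+d*(z-c[2])/d[2])
def px(n,P):
    K,R,t,r=cam(n); return cv2.projectPoints(np.array(P,float).reshape(-1,3),r,t,K,None)[0][:,0]
def ang(a): return np.degrees(np.arctan2(a[1],a[0]))
def show():
    o=get_obs(); q=o['tool_rot']; from scipy.spatial.transform import Rotation as Ro
    M=Ro.from_quat([q[1],q[2],q[3],q[0]]).as_matrix()
    print('t',round(o['t'],2),'pos',np.round(o['position'],4),'xaxis deg',round(ang(M[:,0]),2),'z',np.round(M[:,2],4),'F',np.round(o['wrist_force'],1),'T',np.round(o['torque'],2),'w',round(o['grip_width'],4),'gf',round(o['grasp_force'],1))
    return o,M
E
python3 - <<'E'
from h import *
im=cv2.imread('pics/top0.png')
def crop(c,r,s): return cv2.resize(im[c[1]-r:c[1]+r,c[0]-r:c[0]+r],(s,s),interpolation=cv2.INTER_CUBIC)
cv2.imwrite('pics/crop0.png',np.hstack([crop((343,289),16,400),crop((498,325),35,400)]))
for a in [(311,152),(384,152),(380,330),(304,328)]: print('stand',w('top',a,.05))
for a in [(445,264),(534,264),(541,379),(450,380)]: print('tray',w('top',a,.01))
print('shaft',w('top',(343,288),.08),w('top',(343,289),.056),'hub top',w('top',(496,341),.052),'knob',w('top',(501,310),.052))
print('mark',w('top',(333,166),.05),w('top',(346,155),.05),'tt',w('top',(346,187),.06))
# masks
hsv=cv2.cvtColor(im,cv2.COLOR_BGR2HSV)
def sub(m): 
    n,l,s,c=cv2.connectedComponentsWithStats(m.astype(np.uint8)); return [(tuple(s[i]),c[i].round(1)) for i in range(1,n) if s[i][4]>150]
g=(hsv[:,:,0]>45)&(hsv[:,:,0]<75)&(hsv[:,:,1]>150)
n,l,s,c=cv2.connectedComponentsWithStats(g.astype(np.uint8))
for i in range(1,n):
    if s[i][4]>2000:
        cn=cv2.findContours((l==i).astype(np.uint8),0,2)[0]; r=cv2.minAreaRect(cv2.convexHull(np.vstack(cn))); q=cv2.boxPoints(r); print(s[i],q.round(1).tolist())
E
```

```text
stand [0.80871411 0.07852168 0.05      ]
stand [ 0.82194055 -0.07575563  0.05      ]
stand [ 0.44839353 -0.09355405  0.05      ]
stand [0.43920514 0.05766487 0.05      ]
tray [ 0.5999121  -0.22284102  0.01      ]
tray [ 0.61602868 -0.40909983  0.01      ]
tray [ 0.38135644 -0.4272531   0.01      ]
tray [ 0.36341017 -0.24427603  0.01      ]
shaft [ 0.52193041 -0.01305643  0.08      ] [ 0.52297885 -0.01331165  0.056     ] hub top [ 0.44664954 -0.32363276  0.052     ] knob [ 0.50874862 -0.33173002  0.052     ]
mark [0.78167005 0.02931919 0.05      ] [0.80837905 0.00398451 0.05      ] tt [ 0.73503268 -0.00185425  0.06      ]
[  342    26   298    96 13576] [[336.6000061035156, 100.69999694824219], [342.3999938964844, 25.200000762939453], [642.0999755859375, 48.20000076293945], [636.2999877929688, 123.80000305175781]]
[ 307  154   73  173 5548] [[306.70001220703125, 324.6000061035156], [311.29998779296875, 153.89999389648438], [380.6000061035156, 155.6999969482422], [376.0, 326.5]]
[ 446  265   94  113 7654] [[445.29998779296875, 266.1000061035156], [534.2999877929688, 262.0], [539.5999755859375, 376.5], [450.6000061035156, 380.6000061035156]]
```

View pics/crop0.png

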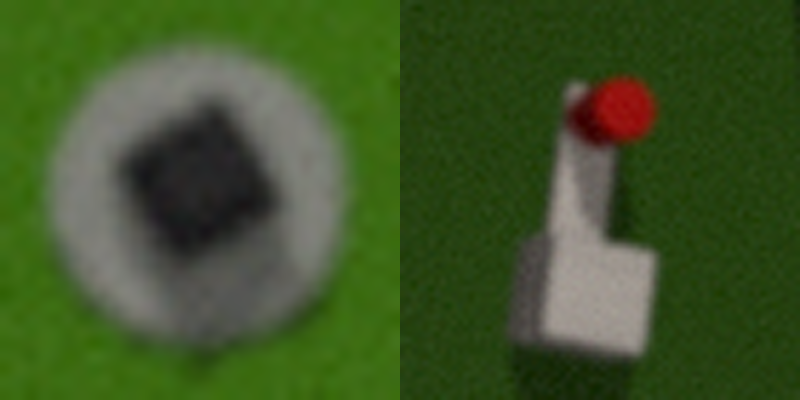

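The crop shows the shaft's dark square rotated about 36° in the image (corners ≈(278,197),(190,255),(120,170),(210,97) in the crop). The crank lies with hub top corners (555,240),(657,250),(643,355),(541,345) and the knob at (625,110), pointing nearly up.

```bash
python3 - <<'E'
from h import *
f=lambda u,v,o,s:((u+.5)/s-.5+o[0],(v+.5)/s-.5+o[1])
S=[w('top',f(u,v,(327,273),12.5),.079) for u,v in [(278,197),(190,255),(120,170),(210,97)]]
c=np.mean(S,0);print('shaft c',c,[round(np.linalg.norm(S[i]-S[i-1])*1e3,1) for i in range(4)],[round(ang(S[i]-S[i-1])%90,1) for i in range(4)])
im=cv2.imread('pics/top0.png'); g=im[273:305,327:359].max(2); 
b=cv2.resize(g,(400,400),interpolation=cv2.INTER_CUBIC)
for th in (60,70,80):
    cs=cv2.findContours((b<th).astype(np.uint8),0,2)[0]; k=max(cs,key=cv2.contourArea); r=cv2.minAreaRect(k); print(th,r, w('top',f(*r[0],(327,273),12.5),.076), [round(ang(w('top',f(*q,(327,273),12.5),.079)-w('top',f(*p,(327,273),12.5),.079))%90,1) for p,q in zip(cv2.boxPoints(r),np.roll(cv2.boxPoints(r),1,0))])
print('collar c',w('top',f(200,195,(327,273),12.5),.056))
H=[w('top',f(u-400,v,(463,290),400/70),.057) for u,v in [(555,240),(657,250),(643,355),(541,345)]]
print('hub c',np.mean(H,0),[round(np.linalg.norm(H[i]-H[i-1])*1e3,1) for i in range(4)],[round(ang(H[i]-H[i-1])%90,1) for i in range(4)])
k=w('top',f(225,110,(463,290),400/70),.057);d=k-np.mean(H,0);print('knob',k,np.linalg.norm(d),ang(d))
# scene cam check: expected projections
print(px('scene',[np.append(np.mean(H,0)[:2],.057),k,np.append(c[:2],.08)]))
im=cv2.imread('pics/scene0.png')
cr=lambda c,r,s:cv2.resize(im[c[1]-r:c[1]+r,c[0]-r:c[0]+r],(s,s),interpolation=cv2.INTER_CUBIC)
cv2.imwrite('pics/crop1.png',np.hstack([cr((289,243),20,400),cr((150,270),32,400)]))
show(); print(get_obs()['joint_positions'])
E
```

```text
shaft c [ 0.52412077 -0.01189702  0.079     ] [np.float64(19.1), np.float64(16.7), np.float64(17.4), np.float64(18.4)] [np.float64(38.8), np.float64(38.4), np.float64(44.3), np.float64(44.1)]
60 ((198.3853302001953, 188.71559143066406), (127.73603057861328, 127.1941909790039), 61.69924545288086) [ 0.52305826 -0.01184988  0.076     ] [np.float64(33.1), np.float64(33.4), np.float64(32.9), np.float64(33.3)]
70 ((198.11785888671875, 189.79934692382812), (137.19113159179688, 134.796875), 61.38954162597656) [ 0.52288289 -0.01182203  0.076     ] [np.float64(33.4), np.float64(33.7), np.float64(33.2), np.float64(33.6)]
80 ((198.43682861328125, 192.1787109375), (150.7569122314453, 141.7030029296875), 62.48799514770508) [ 0.5225103  -0.01190379  0.076     ] [np.float64(32.3), np.float64(32.6), np.float64(32.1), np.float64(32.5)]
collar c [ 0.52462956 -0.01224587  0.056     ]
hub c [ 0.44536699 -0.32515358  0.057     ] [np.float64(36.4), np.float64(35.2), np.float64(36.4), np.float64(35.0)] [np.float64(84.3), np.float64(89.4), np.float64(83.9), np.float64(89.4)]
knob [ 0.5106577  -0.33225208  0.057     ] 0.06567546293072339 -6.20491031158884
[[147.47714236 251.72157285]
 [147.45085045 269.46432548]
 [288.49761259 236.91641606]]
t 1.1 pos [0.2154 0.5868 0.2314] xaxis deg 159.84 z [ 0.e+00  1.e-04 -1.e+00] F [-0.9 -0.4  0.3] T [-0.01  0.01  0.03] w 0.085 gf 0.0
[-1.2416078   0.33219161 -0.06470569  1.46007706  0.02162025  1.34987914
 -0.08850252]
```

View pics/crop1.png

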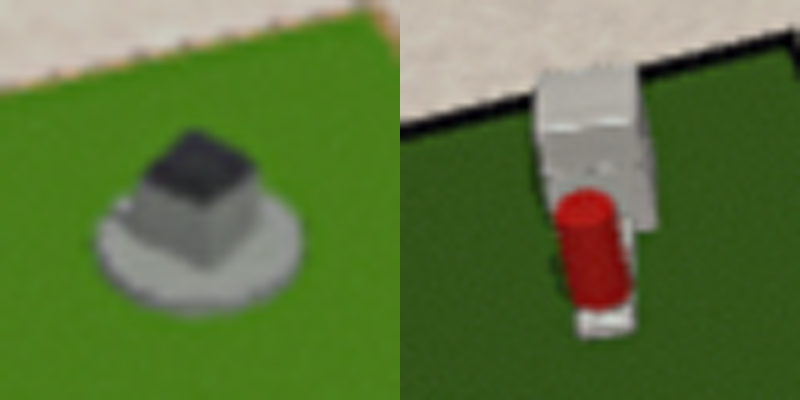

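Scene crop: shaft top face corners about (143,170),(197,130),(258,165),(205,203); hub top centre (586,97) and knob top (585,208) agree with the top-view estimate within 2 px.

```bash
python3 - <<'E'
from h import *
f=lambda u,v,o,s:((u+.5)/s-.5+o[0],(v+.5)/s-.5+o[1])
S=[w('scene',f(u,v,(269,223),10),.08) for u,v in [(143,170),(197,130),(258,165),(205,203)]]
print('shaft c',np.mean(S,0),[round(np.linalg.norm(S[i]-S[i-1])*1e3,1) for i in range(4)],[round(ang(S[i]-S[i-1])%90,1) for i in range(4)])
print('collar',w('scene',f(198,243,(269,223),10),.056))
print('hub',w('scene',f(186,97,(118,238),6.25),.057),'knob',w('scene',f(185,208,(118,238),6.25),.057))
# template-fit of square angle in top image: IoU-like contrast at z=.08
im=cv2.imread('pics/top0.png').astype(np.float32).mean(2); im=cv2.resize(im,None,fx=8,fy=8,interpolation=cv2.INTER_CUBIC)
best=[]
for a in range(0,90,2):
  for x in np.arange(.519,.529,.001):
    for y in np.arange(-.016,-.008,.001):
      def poly(s,z):
        r=np.radians(a); q=np.array([[1,1],[-1,1],[-1,-1],[1,-1]])*s/2; q=q@np.array([[np.cos(r),np.sin(r)],[-np.sin(r),np.cos(r)]])
        return (px('top',np.c_[q+[x,y],[z]*4])+.5)*8-.5
      m1=np.zeros((320,320),np.uint8);m2=m1.copy();o=np.array([325*8,270*8])
      cv2.fillPoly(m2,[(poly(.022,.08)-o).round().astype(int)],1);cv2.fillPoly(m1,[(poly(.015,.08)-o).round().astype(int)],1)
      sub=im[o[1]:o[1]+320,o[0]:o[0]+320]; m2&=1-m1
      best.append((sub[m2>0].mean()-sub[m1>0].mean(),a,round(x,3),round(y,3)))
best.sort(reverse=True); print(best[:8])
E
```

```text
shaft c [ 0.53284398 -0.0143079   0.08      ] [np.float64(19.2), np.float64(19.7), np.float64(19.8), np.float64(18.8)] [np.float64(30.1), np.float64(33.9), np.float64(27.5), np.float64(32.4)]
collar [ 0.52967896 -0.0144446   0.056     ]
hub [ 0.45053199 -0.326017    0.057     ] knob [ 0.51538728 -0.33334325  0.057     ]Traceback (most recent call last):
  File "<stdin>", line 17, in <module>
  File "<stdin>", line 15, in poly
  File "h.py", line 8, in px
    K,R,t,r=cam(n); return cv2.projectPoints(np.array(P,float).reshape(-1,3),r,t,K,None)[0][:,0]
            ~~~^^^
  File "h.py", line 4, in cam
    p=camera_params(n); K=np.array([[p['fx'],0,p['cx']],[0,p['fy'],p['cy']],[0,0,1]]); return K,cv2.Rodrigues(p['rvec'])[0],p['tvec'],p['rvec']
ValueError: time passes only in moves, steps and waits
```

{"op": "send_rows", "data": {
  "targets": [
    {"travel": [-31,-26,0]},
    {"travel": [-31,-26,0]},
    {"travel": [-31,-26,0]},
    {"travel": [-31,-26,0]},
    {"travel": [-31,-26,0]},
    {"travel": [-31,-26,0]},
    {"travel": [-31,-26,0]},
    {"travel": [-31,-25,0]},
    {"travel": [-31,-25,0]},
    {"travel": [-31,-25,0]},
    {"travel": [-31,-25,0]},
    {"travel": [-31,-25,0]},
    {"travel": [-31,-25,0]},
    {"travel": [-32,-26,0]},
    {"travel": [0,0,0]}
  ],
  "grip": 85,
  "newtons": 40
}}

```text
validation failed for argument at $.ta...
```

{"op": "send_rows", "data": {
  "targets": [
    {"travel": [-8,-35,0]},
    {"travel": [-8,-35,0]},
    {"travel": [-8,-35,0]},
    {"travel": [-8,-35,0]},
    {"travel": [-8,-35,0]},
    {"travel": [-8,-35,0]},
    {"travel": [-8,-35,0]},
    {"travel": [-8,-35,0]},
    {"travel": [-8,-35,0]},
    {"travel": [-8,-35,0]},
    {"travel": [-8,-34,0]},
    {"travel": [-8,-34,0]},
    {"travel": [0,0,0]}
  ]
}}

```text
validation failed for argument at $.ta...
```

{"op": "send_rows", "data": {
  "targets": [
    {"travel": [0,0,0],"roll": 0.145},
    {"travel": [0,0,0],"roll": 0.145},
    {"travel": [0,0,0],"roll": 0.145},
    {"travel": [0,0,0],"roll": 0.145},
    {"travel": [0,0,0],"roll": 0.145},
    {"travel": [0,0,0],"roll": 0.145},
    {"travel": [0,0,0],"roll": 0.145},
    {"travel": [0,0,0],"roll": 0.145},
    {"travel": [0,0,0],"roll": 0.145},
    {"travel": [0,0,0],"roll": 0.145},
    {"travel": [0,0,0],"roll": 0.145},
    {"travel": [0,0,0],"roll": 0.145},
    {"travel": [0,0,0],"roll": 0.145},
    {"travel": [0,0,0],"roll": 0.145},
    {"travel": [0,0,0],"roll": 0.145},
    {"travel": [0,0,0],"roll": 0.145},
    {"travel": [0,0,0],"roll": 0.145},
    {"travel": [0,0,0],"roll": 0.145},
    {"travel": [0,0,0],"roll": 0.145},
    {"travel": [0,0,0],"roll": 0.131}
  ]
}}

```text
t: 3.1
position: [0.2173, 0.583, 0.2189]
tool_rot: [0.011, 1.0, 0.028, -0.008]
wrist_force: [0.3, 0.7, -2.4]
grip_width: 0.0856
grasp_force: 0.0
```

```bash
python3 - <<'E'
from h import *
show(); print(get_obs()['joint_positions'])
E
```

```text
t 3.1 pos [0.2173 0.583  0.2189] xaxis deg 3.2 z [-0.0161 -0.0233 -0.9996] F [ 0.3  0.7 -2.4] T [ 0.05 -0.08 -0.01] w 0.0856 gf 0.0
[-1.82418471  0.41564356  0.72553435  1.49361031 -0.28214563  1.36620094
 -2.5906157 ]
```

{"op": "send_rows", "data": {
  "targets": [
    {"travel": [18,36,0],"roll": 0},
    {"travel": [18,36,0],"roll": 0},
    {"travel": [18,36,0],"roll": 0},
    {"travel": [18,36,0],"roll": 0},
    {"travel": [18,36,0],"roll": 0},
    {"travel": [18,36,0],"roll": 0},
    {"travel": [18,36,0],"roll": 0},
    {"travel": [18,36,0],"roll": 0},
    {"travel": [18,36,0],"roll": 0},
    {"travel": [18,36,0],"roll": 0},
    {"travel": [18,36,0],"roll": 0},
    {"travel": [18,36,0],"roll": 0},
    {"travel": [18,36,0],"roll": 0},
    {"travel": [18,36,0],"roll": 0},
    {"travel": [0,0,0],"roll": 0}
  ],
  "grip": 85,
  "newtons": 40
}}

```text
t: 4.6
position: [0.5, 0.0894, 0.2267]
tool_rot: [0.013, 1.0, 0.025, -0.007]
wrist_force: [0.1, 0.6, -0.2]
grip_width: 0.0852
grasp_force: 0.0
```

```bash
python3 - <<'E'
from h import *
show(); print(get_obs()['joint_positions'])
E
```

```text
t 4.6 pos [0.5    0.0894 0.2267] xaxis deg 2.91 z [-0.0137 -0.0255 -0.9996] F [ 0.1  0.6 -0.2] T [ 0.01 -0.03  0.02] w 0.0852 gf 0.0
[-1.34474369  0.13363736  1.16716926  1.80159695 -0.10382047  1.30678073
 -1.67140589]
```

```bash
cat >> h.py <<'E'
def go(x,y,z,yaw=None,n=1):
    o,M=show(); d=M.T@(np.array([x,y,z])-o['position'])*1e3
    print('travel',d.round(1),'per row',(d/n).round(2), 'roll', None if yaw is None else round(-np.radians((yaw-ang(M[:,0])+180)%360-180),3))
E
python3 - <<'E'
from h import *
go(.447,-.3255,.15,-5.5,12)
E
```

```text
t 4.6 pos [0.5    0.0894 0.2267] xaxis deg 2.91 z [-0.0137 -0.0255 -0.9996] F [ 0.1  0.6 -0.2] T [ 0.01 -0.03  0.02] w 0.0852 gf 0.0
travel [-72.8 409.6  87.9] per row [-6.07 34.14  7.33] roll 0.147
```

{"op": "send_rows", "data": {
  "targets": [
    {"travel": [-6,34,7],"roll": 0},
    {"travel": [-6,34,7],"roll": 0},
    {"travel": [-6,34,7],"roll": 0},
    {"travel": [-6,34,7],"roll": 0},
    {"travel": [-6,34,7],"roll": 0},
    {"travel": [-6,34,7],"roll": 0},
    {"travel": [-6,34,7],"roll": 0},
    {"travel": [-6,34,7],"roll": 0},
    {"travel": [-6,34,7],"roll": 0},
    {"travel": [-6,34,7],"roll": 0},
    {"travel": [-6,34,7],"roll": 0},
    {"travel": [-7,34,7],"roll": 0},
    {"travel": [0,0,0],"roll": 0.147},
    {"travel": [0,0,0],"roll": 0},
    {"travel": [0,0,0],"roll": 0}
  ]
}}

```text
t: 6.1
position: [0.4485, -0.3175, 0.1528]
tool_rot: [0.012, 0.999, -0.042, -0.007]
wrist_force: [0.2, 0.2, 0.2]
grip_width: 0.0851
grasp_force: 0.0
```

```bash
python3 - <<'E'
from h import *
go(.447,-.3255,.016,-5.5,7);print(get_obs()['joint_positions'])
E
```

```text
t 6.1 pos [ 0.4485 -0.3175  0.1528] xaxis deg -4.8 z [-0.0155 -0.0239 -0.9996] F [0.2 0.2 0.2] T [0.04 0.   0.01] w 0.0851 gf 0.0
travel [  1.    4.6 136.9] per row [ 0.14  0.66 19.56] roll 0.012
[-0.42289897  0.41404348  1.16273143  1.80892553 -0.37950626  1.18253521
 -0.79918228]
```

{"op": "send_rows", "data": {
  "targets": [
    {"travel": [0,1,20],"roll": 0},
    {"travel": [0,1,20],"roll": 0},
    {"travel": [0,1,20],"roll": 0.012},
    {"travel": [1,1,20],"roll": 0},
    {"travel": [0,1,20],"roll": 0},
    {"travel": [0,0,20],"roll": 0},
    {"travel": [0,0,17],"roll": 0},
    {"travel": [0,0,0],"roll": 0}
  ]
}}

```text
t: 6.9
position: [0.4461, -0.325, 0.0144]
tool_rot: [0.012, 0.999, -0.048, -0.008]
wrist_force: [0.1, -0.3, 0.1]
grip_width: 0.0847
grasp_force: 0.0
```

```bash
python3 - <<'E'
from h import *
go(.447,-.3255,.016,-5.5,1)
im=camera('top'); cv2.imwrite('pics/g0.png',cv2.resize(im[250:390,420:570,::-1],None,fx=4,fy=4,interpolation=cv2.INTER_CUBIC))
E
```

```text
t 6.9 pos [ 0.4461 -0.325   0.0144] xaxis deg -5.55 z [-0.0176 -0.0225 -0.9996] F [ 0.1 -0.3  0.1] T [-0.02  0.   -0.06] w 0.0847 gf 0.0
travel [ 0.9  0.4 -1.6] per row [ 0.93  0.42 -1.63] roll -0.001
```

View pics/g0.png

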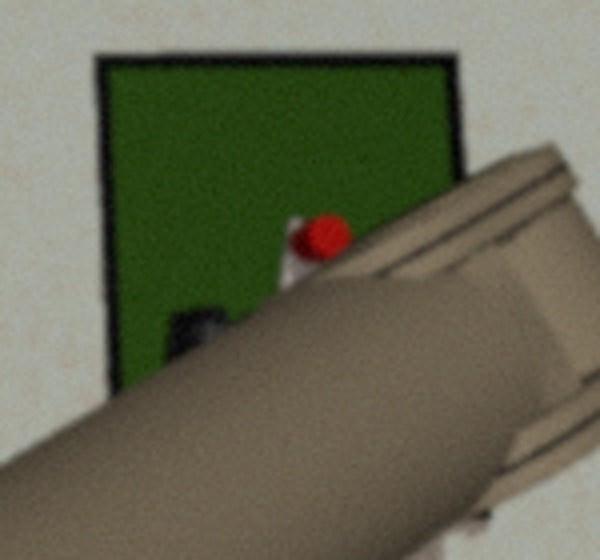

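The arm hides the hub, but the left finger (≈(195,335) in the crop) stands beside the hub and the knob is clear. Next I close the gripper and lift a little.

{"op": "send_rows", "data": {
  "targets": [
    {"travel": [1,0,-1.5],"roll": 0},
    {"travel": [0,0,0],"roll": 0},
    {"travel": [0,0,0],"roll": 0},
    {"travel": [0,0,0],"roll": 0},
    {"travel": [0,0,0],"roll": 0},
    {"travel": [0,0,0],"roll": 0},
    {"travel": [0,0,0],"roll": 0},
    {"travel": [0,0,0],"roll": 0}
  ],
  "grip": 25,
  "newtons": 40
}}

```text
t: 7.75
position: [0.4479, -0.3269, 0.0184]
tool_rot: [0.012, 0.999, -0.05, -0.007]
wrist_force: [-1.1, 2.1, 7.7]
grip_width: 0.0351
grasp_force: 39.7
```

```bash
python3 - <<'E'
from h import *
go(.447,-.3255,.15,-5.5,6)
E
```

```text
t 7.75 pos [ 0.4479 -0.3269  0.0184] xaxis deg -5.74 z [-0.0142 -0.0237 -0.9996] F [-1.1  2.1  7.7] T [0.81 0.24 0.09] w 0.0351 gf 39.7
travel [  -2.6    2.  -131.6] per row [ -0.43   0.34 -21.94] roll -0.004
```

{"op": "send_rows", "data": {
  "targets": [
    {"travel": [0,0,-10],"roll": 0},
    {"travel": [0,0,-22],"roll": 0},
    {"travel": [0,0,-25],"roll": 0},
    {"travel": [0,0,-25],"roll": 0},
    {"travel": [0,0,-25],"roll": 0},
    {"travel": [0,0,-25],"roll": 0}
  ]
}}

```text
t: 8.35
position: [0.4489, -0.3237, 0.1508]
tool_rot: [0.012, 0.999, -0.05, -0.007]
wrist_force: [0.6, 0.7, -2.7]
grip_width: 0.0358
grasp_force: 40.5
```

{"op": "send_rows", "data": {
  "targets": [
    {"travel": [0,0,0],"roll": -0.1},
    {"travel": [0,0,0],"roll": -0.14},
    {"travel": [0,0,0],"roll": -0.14},
    {"travel": [0,0,0],"roll": -0.14},
    {"travel": [0,0,0],"roll": -0.14},
    {"travel": [0,0,0],"roll": -0.14},
    {"travel": [0,0,0],"roll": -0.14},
    {"travel": [0,0,0],"roll": -0.14},
    {"travel": [0,0,0],"roll": -0.14},
    {"travel": [0,0,0],"roll": -0.14},
    {"travel": [0,0,0],"roll": -0.14},
    {"travel": [0,0,0],"roll": -0.14},
    {"travel": [0,0,0],"roll": -0.14},
    {"travel": [0,0,0],"roll": -0.14},
    {"travel": [0,0,0],"roll": -0.14},
    {"travel": [0,0,0],"roll": -0.14},
    {"travel": [0,0,0],"roll": -0.04},
    {"travel": [0,0,0],"roll": 0}
  ]
}}

```text
t: 10.15
position: [0.4489, -0.324, 0.1498]
tool_rot: [-0.001, 0.48, 0.877, -0.014]
wrist_force: [0.0, -0.2, -2.9]
grip_width: 0.0353
grasp_force: 40.5
```

```bash
python3 - <<'E'
from h import *
go(.526,-.0138,.15,123,9);print(get_obs()['joint_positions'])
E
```

```text
t 10.15 pos [ 0.4489 -0.324   0.1498] xaxis deg 122.59 z [-0.0154 -0.0243 -0.9996] F [ 0.  -0.2 -2.9] T [ 0.01  0.01 -0.01] w 0.0353 gf 40.5
travel [219.9 231.9  -8.9] per row [24.43 25.77 -0.99] roll -0.007
[-0.07440066  0.27388975  0.70122726  1.78999623 -0.16118969  1.14384433
  1.24380766]
```

{"op": "send_rows", "data": {
  "targets": [
    {"travel": [14,15,-1],"roll": 0},
    {"travel": [25,26,-1],"roll": 0},
    {"travel": [26,28,-1],"roll": 0},
    {"travel": [26,28,-1],"roll": 0},
    {"travel": [26,28,-1],"roll": 0},
    {"travel": [26,28,-1],"roll": 0},
    {"travel": [26,27,-1],"roll": 0},
    {"travel": [25,26,-1],"roll": 0},
    {"travel": [16,16,-1],"roll": 0},
    {"travel": [10,10,0],"roll": 0},
    {"travel": [0,0,0],"roll": 0},
    {"travel": [0,0,0],"roll": 0}
  ]
}}

```text
t: 11.35
position: [0.5262, -0.0147, 0.1498]
tool_rot: [-0.001, 0.481, 0.877, -0.015]
wrist_force: [-0.5, 0.1, -3.1]
grip_width: 0.036
grasp_force: 40.6
```

```bash
python3 - <<'E'
from h import *
go(.526,-.0138,.10,123,1)
im=camera('top')[240:340,280:400,::-1]; im2=camera('scene')[170:290,230:350,::-1]
r=lambda a:cv2.resize(a,(400,400),interpolation=cv2.INTER_CUBIC)
cv2.imwrite('pics/f0.png',np.hstack([r(im),r(im2)]))
E
```

```text
t 11.35 pos [ 0.5262 -0.0147  0.1498] xaxis deg 122.5 z [-0.0156 -0.025  -0.9996] F [-0.5  0.1 -3.1] T [-0.05 -0.04 -0.  ] w 0.036 gf 40.6
travel [ 1.5  1.7 49.7] per row [ 1.51  1.68 49.72] roll -0.009
```

View pics/f0.png

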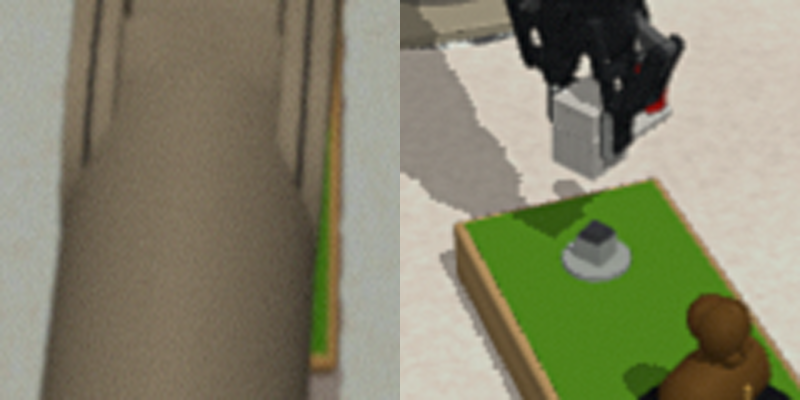

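The scene view shows the hub hanging upright over the shaft (shaft top (597,232), nearest lower hub corner (592,180) in the crop); the arm blocks the top view.

```bash
python3 - <<'E'
from h import *
print(px('scene',[[.526+.0249,-.0145-.0055,.1364],[.526-.0055,-.0145-.0249,.1364],[.527,-.013,.08]]), 'obs near',192/3.333+230,180/3.333+170,'left',152/3.333+230,160/3.333+170,'shaft',197/3.333+230,232/3.333+170)
go(.527,-.0138,.10,123,1)
E
```

```text
[[288.13158065 223.62138745]
 [275.79213447 217.88180072]
 [288.41167783 237.70378932]] obs near 287.6057605760576 224.005400540054 left 275.6045604560456 218.004800480048 shaft 289.1059105910591 239.60696069606962
t 11.45 pos [ 0.5261 -0.0152  0.1498] xaxis deg 122.44 z [-0.0154 -0.0247 -0.9996] F [-0.2 -0.4 -3.2] T [-0.01 -0.06  0.02] w 0.0354 gf 40.5
travel [ 1.4  2.8 49.8] per row [ 1.37  2.79 49.77] roll -0.01
```

{"op": "send_rows", "data": {
  "targets": [
    {"travel": [0.5,0.5,15],"roll": 0},
    {"travel": [1,1,20],"roll": 0},
    {"travel": [1,2,12],"roll": 0},
    {"travel": [0,0,5],"roll": -0.01},
    {"travel": [0,0,0],"roll": 0}
  ]
}}

```text
t: 11.95
position: [0.5269, -0.0112, 0.0973]
tool_rot: [-0.001, 0.476, 0.879, -0.015]
wrist_force: [0.6, 0.1, -2.8]
grip_width: 0.0354
grasp_force: 40.5
```

{"op": "send_rows", "data": {
  "targets": [
    {"travel": [0,0,2],"roll": 0},
    {"travel": [0,0,2],"roll": 0},
    {"travel": [0,0,2],"roll": 0},
    {"travel": [0,0,0],"roll": 0}
  ]
}}

```text
t: 12.35
position: [0.5271, -0.0107, 0.0917]
tool_rot: [-0.001, 0.476, 0.879, -0.014]
wrist_force: [0.2, -0.0, -3.9]
grip_width: 0.0353
grasp_force: 40.5
```

```bash
python3 - <<'E'
from h import *
go(.527,-.0125,.0694,123,1)
E
```

```text
t 12.35 pos [ 0.5271 -0.0107  0.0917] xaxis deg 123.17 z [-0.0153 -0.0242 -0.9996] F [ 0.2 -0.  -3.9] T [-0.03 -0.02  0.05] w 0.0353 gf 40.5
travel [-1.2 -0.5 22.3] per row [-1.16 -0.46 22.29] roll 0.003
```

{"op": "send_rows", "data": {
  "targets": [
    {"travel": [-1,0,1],"roll": 0},
    {"travel": [0,0,1],"roll": 0},
    {"travel": [0,0,1],"roll": 0},
    {"travel": [0,0,1],"roll": 0},
    {"travel": [0,0,0],"roll": 0}
  ]
}}

```text
t: 12.85
position: [0.5275, -0.0117, 0.0875]
tool_rot: [-0.001, 0.476, 0.879, -0.014]
wrist_force: [-0.4, -0.5, -2.9]
grip_width: 0.0359
grasp_force: 40.5
```

{"op": "send_rows", "data": {
  "targets": [
    {"travel": [0,0,1],"roll": 0},
    {"travel": [0,0,1],"roll": 0},
    {"travel": [0,0,0],"roll": 0}
  ]
}}

```text
t: 13.15
position: [0.5275, -0.0118, 0.0856]
tool_rot: [-0.001, 0.476, 0.879, -0.014]
wrist_force: [0.8, 1.1, -4.3]
grip_width: 0.0358
grasp_force: 40.5
```

{"op": "send_rows", "data": {
  "targets": [
    {"travel": [0,0,1],"roll": 0},
    {"travel": [0,0,1],"roll": 0},
    {"travel": [0,0,1],"roll": 0},
    {"travel": [0,0,0],"roll": 0}
  ]
}}

```text
t: 13.55
position: [0.5274, -0.0119, 0.0825]
tool_rot: [-0.001, 0.476, 0.879, -0.014]
wrist_force: [-0.1, -0.3, -2.9]
grip_width: 0.0357
grasp_force: 40.5
```

{"op": "send_rows", "data": {
  "targets": [
    {"travel": [0,0,1.5],"roll": 0},
    {"travel": [0,0,1.5],"roll": 0},
    {"travel": [0,0,1],"roll": 0},
    {"travel": [0,0,0],"roll": 0}
  ]
}}

```text
t: 13.95
position: [0.5274, -0.012, 0.0785]
tool_rot: [-0.001, 0.476, 0.879, -0.014]
wrist_force: [-0.2, -0.9, -2.9]
grip_width: 0.0355
grasp_force: 40.5
```

{"op": "send_rows", "data": {
  "targets": [
    {"travel": [0,0,2],"roll": 0},
    {"travel": [0,0,2],"roll": 0},
    {"travel": [0,0,2],"roll": 0},
    {"travel": [0,0,1],"roll": 0},
    {"travel": [0,0,0],"roll": 0}
  ]
}}

```text
t: 14.45
position: [0.5272, -0.0121, 0.0715]
tool_rot: [-0.001, 0.476, 0.879, -0.014]
wrist_force: [-0.5, 0.1, -2.6]
grip_width: 0.0354
grasp_force: 40.5
```

{"op": "send_rows", "data": {
  "targets": [
    {"travel": [0,0,1],"roll": 0},
    {"travel": [0,0,0.7],"roll": 0},
    {"travel": [0,0,0],"roll": 0}
  ]
}}

```text
t: 14.75
position: [0.5273, -0.0121, 0.0699]
tool_rot: [-0.001, 0.476, 0.879, -0.014]
wrist_force: [-0.2, 0.3, -2.9]
grip_width: 0.0352
grasp_force: 40.5
```

```bash
python3 - <<'E'
from h import *
o,M=show();print(o['joint_positions'])
E
```

```text
t 14.75 pos [ 0.5273 -0.0121  0.0699] xaxis deg 123.17 z [-0.0154 -0.0242 -0.9996] F [-0.2  0.3 -2.9] T [ 0.03 -0.06  0.02] w 0.0352 gf 40.5
[-0.49783601  0.30335195  0.48279601  1.90697881 -0.13866635  0.98490503
  0.62389821]
```

{"op": "send_rows", "data": {
  "targets": [
    {"travel": [0,0,0.5],"roll": 0},
    {"travel": [0,0,0.5],"roll": 0},
    {"travel": [0,0,0],"roll": 0}
  ]
}}

```text
t: 15.05
position: [0.5274, -0.0122, 0.0697]
tool_rot: [-0.001, 0.476, 0.879, -0.014]
wrist_force: [-4.0, -0.3, 6.3]
grip_width: 0.0357
grasp_force: 41.6
```

{"op": "send_rows", "data": {
  "targets": [
    {"travel": [0,0,0.5],"roll": 0},
    {"travel": [0,0,0],"roll": 0}
  ]
}}

```text
t: 15.25
position: [0.5274, -0.0122, 0.0696]
tool_rot: [-0.001, 0.476, 0.879, -0.014]
wrist_force: [-7.9, -0.3, 11.6]
grip_width: 0.0357
grasp_force: 42.3
```

{"op": "send_rows", "data": {
  "targets": [
    {"travel": [0,0,-0.7],"roll": 0},
    {"travel": [0,0,0],"roll": 0},
    {"travel": [0,0,0],"roll": 0},
    {"travel": [0,0,0],"roll": 0},
    {"travel": [0,0,0],"roll": 0}
  ],
  "grip": 50
}}

```text
t: 15.75
position: [0.5273, -0.0121, 0.0691]
tool_rot: [-0.001, 0.476, 0.879, -0.014]
wrist_force: [-0.8, 1.6, 0.8]
grip_width: 0.0501
grasp_force: 0.0
```

{"op": "send_rows", "data": {
  "targets": [
    {"travel": [0,0,0],"roll": 0},
    {"travel": [0,0,0],"roll": 0},
    {"travel": [0,0,0],"roll": 0},
    {"travel": [0,0,0],"roll": 0},
    {"travel": [0,0,0],"roll": 0}
  ],
  "grip": 25,
  "newtons": 30
}}

```text
t: 16.25
position: [0.5274, -0.0121, 0.0693]
tool_rot: [-0.001, 0.476, 0.879, -0.014]
wrist_force: [-1.5, 0.1, 3.8]
grip_width: 0.0355
grasp_force: 30.5
```

```bash
python3 - <<'E'
from h import *
show()
im2=camera('scene')[190:370,230:410,::-1]
cv2.imwrite('pics/s1.png',cv2.resize(im2,(500,500),interpolation=cv2.INTER_CUBIC))
E
```

```text
t 16.25 pos [ 0.5274 -0.0121  0.0693] xaxis deg 123.17 z [-0.0151 -0.0241 -0.9996] F [-1.5  0.1  3.8] T [0.13 0.25 0.06] w 0.0355 gf 30.5
```

View pics/s1.png

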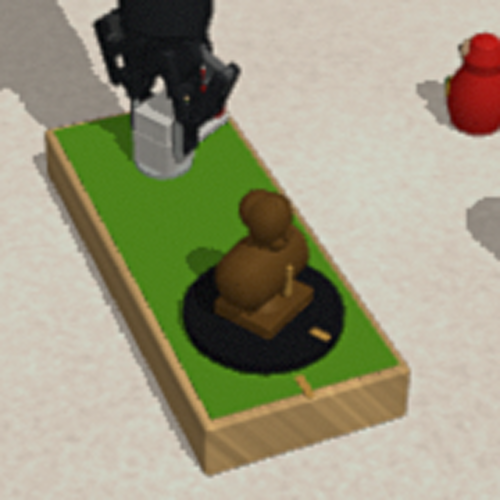

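The crank sits down on the collar (hub (160,140)). The turntable mark at (320,334) must move to the stand's mark at (306,386). I start winding.

{"op": "send_rows", "data": {
  "targets": [
    {"travel": [0,0,0],"roll": 0.05},
    {"travel": [0,0,0],"roll": 0.05},
    {"travel": [0,0,0],"roll": 0.05},
    {"travel": [0,0,0],"roll": 0.05},
    {"travel": [0,0,0],"roll": 0.05},
    {"travel": [0,0,0],"roll": 0.05}
  ]
}}

```text
t: 16.9
position: [0.5264, -0.0124, 0.0693]
tool_rot: [0.0, 0.603, 0.798, -0.015]
wrist_force: [-6.7, -1.3, 10.3]
grip_width: 0.0359
grasp_force: 30.8
```

```bash
python3 - <<'E'
from h import *
show()
E
```

```text
t 16.9 pos [ 0.5264 -0.0124  0.0693] xaxis deg 105.88 z [-0.0175 -0.0242 -0.9996] F [-6.7 -1.3 10.3] T [0.05 1.57 0.27] w 0.0359 gf 30.8
```

{"op": "send_rows", "data": {
  "targets": [
    {"travel": [0,-0.5,-0.4],"roll": 0.06},
    {"travel": [0,0,0],"roll": 0.06},
    {"travel": [0,0,0],"roll": 0.06},
    {"travel": [0,0,0],"roll": 0.06},
    {"travel": [0,0,0],"roll": 0.06},
    {"travel": [0,0,0],"roll": 0.06},
    {"travel": [0,0,0],"roll": 0.06},
    {"travel": [0,0,0],"roll": 0.06}
  ]
}}

```text
t: 17.7
position: [0.5262, -0.0123, 0.0694]
tool_rot: [0.004, 0.775, 0.632, -0.014]
wrist_force: [-3.6, -0.0, 3.6]
grip_width: 0.0357
grasp_force: 30.2
```

```bash
python3 - <<'E'
from h import *
show()
E
```

```text
t 17.7 pos [ 0.5262 -0.0123  0.0694] xaxis deg 78.36 z [-0.0167 -0.0243 -0.9996] F [-3.6 -0.   3.6] T [0.24 0.75 0.24] w 0.0357 gf 30.2
```

{"op": "send_rows", "data": {
  "targets": [
    {"travel": [0,0,0],"roll": 0.06},
    {"travel": [0,0,0],"roll": 0.06},
    {"travel": [0,0,0],"roll": 0.06},
    {"travel": [0,0,0],"roll": 0.06},
    {"travel": [0,0,0],"roll": 0.06},
    {"travel": [0,0,0],"roll": 0.06},
    {"travel": [0,0,0],"roll": 0.06},
    {"travel": [0,0,0],"roll": 0.06},
    {"travel": [0,0,0],"roll": 0.06},
    {"travel": [0,0,0],"roll": 0.06}
  ]
}}

```text
t: 18.7
position: [0.5263, -0.0121, 0.0695]
tool_rot: [0.008, 0.927, 0.374, -0.012]
wrist_force: [-3.5, 0.8, 4.2]
grip_width: 0.036
grasp_force: 31.1
```

```bash
python3 - <<'E'
from h import *
show()
im2=camera('scene'); cv2.imwrite('pics/s2.png',cv2.resize(im2[190:370,230:410,::-1],(500,500),interpolation=cv2.INTER_CUBIC))
im=camera('top');cv2.imwrite('pics/top2.png',im[:,:,::-1])
# orange marks on scene
h=cv2.cvtColor(np.ascontiguousarray(im2[:,:,::-1]),cv2.COLOR_BGR2HSV)
m=((h[:,:,0]>8)&(h[:,:,0]<25)&(h[:,:,1]>90)&(h[:,:,2]>130)).astype(np.uint8)
n,l,s,c=cv2.connectedComponentsWithStats(m[280:345,290:365])
for i in range(1,n):
    if s[i][4]>3: print(s[i],(c[i]+[290,280]).round(1), w('scene',c[i]+[290,280],.056).round(4))
E
```

```text
t 18.7 pos [ 0.5263 -0.0121  0.0695] xaxis deg 43.98 z [-0.0166 -0.024  -0.9996] F [-3.5  0.8  4.2] T [0.4  0.79 0.3 ] w 0.036 gf 31.1
[56  0 19 27 35] [355.3 293.1] [0.7284 0.0703 0.056 ]
[41  8  2  4  5] [331.8 289.2] [0.701  0.0281 0.056 ]
[  0  33  75  32 825] [336.  336.1] [ 0.8311 -0.0126  0.056 ]
[48 32  5  5 12] [339.8 313.8] [0.7761 0.0168 0.056 ]
```

```bash
python3 - <<'E'
from h import *
s=180/500
P={k:w('scene',(u*s+230,v*s+190),z) for k,u,v,z in [('m0',320,334,.058),('stand',306,386,.05),('ttL',182,307,.055),('ttR',345,307,.055),('ttB',265,372,.058)]}
P['m1']=w('scene',(339.8,313.8),.058)
for k in P: print(k,P[k].round(4))
c=(P['ttL']+P['ttR'])/2; print('c',c)
for c in (c[:2],np.array([.740,-.005]),np.array([.735,-.002])):
  print([ (k,round(ang(P[k][:2]-c),1)) for k in ('m0','m1','stand')])
E
```

```text
m0 [0.7718 0.03   0.058 ]
stand [0.8102 0.0043 0.05  ]
ttL [ 0.709  -0.0548  0.055 ]
ttR [0.7479 0.0597 0.055 ]
ttB [ 0.7954 -0.0212  0.058 ]
m1 [0.7779 0.016  0.058 ]
c [0.72842681 0.00246197 0.055     ]
[('m0', np.float64(32.4)), ('m1', np.float64(15.2)), ('stand', np.float64(1.3))]
[('m0', np.float64(47.7)), ('m1', np.float64(28.9)), ('stand', np.float64(7.6))]
[('m0', np.float64(41.0)), ('m1', np.float64(22.7)), ('stand', np.float64(4.8))]
```

{"op": "send_rows", "data": {
  "targets": [
    {"travel": [0,0,0],"roll": 0.06},
    {"travel": [0,0,0],"roll": 0.06},
    {"travel": [0,0,0],"roll": 0.06},
    {"travel": [0,0,0],"roll": 0.06},
    {"travel": [0,0,0],"roll": 0.06},
    {"travel": [0,0,0],"roll": 0.06},
    {"travel": [0,0,0],"roll": 0.06},
    {"travel": [0,0,0],"roll": 0.06},
    {"travel": [0,0,0],"roll": 0.06},
    {"travel": [0,0,0],"roll": 0.06},
    {"travel": [0,0,0],"roll": 0.06},
    {"travel": [0,0,0],"roll": 0.06}
  ]
}}

```text
t: 20.0
position: [0.5265, -0.012, 0.0695]
tool_rot: [0.012, 1.0, 0.025, -0.008]
wrist_force: [-3.6, 1.1, 3.9]
grip_width: 0.0358
grasp_force: 31.1
```

```bash
cat > m.py <<'E'
from h import *
show()
im2=camera('scene')
h=cv2.cvtColor(np.ascontiguousarray(im2[:,:,::-1]),cv2.COLOR_BGR2HSV)
m=((h[:,:,0]>8)&(h[:,:,0]<25)&(h[:,:,1]>90)&(h[:,:,2]>130)).astype(np.uint8)
n,l,s,c=cv2.connectedComponentsWithStats(m[300:345,290:365])
for i in range(1,n):
    if s[i][4]>3: 
        P=w('scene',c[i]+[290,300],.058); print(s[i],(c[i]+[290,300]).round(1),[round(ang(P[:2]-q),1) for q in ((.7284,.0025),(.735,-.002))])
E
python3 m.py
```

```text
t 20.0 pos [ 0.5265 -0.012   0.0695] xaxis deg 2.83 z [-0.0161 -0.0238 -0.9996] F [-3.6  1.1  3.9] T [0.45 0.66 0.23] w 0.0358 gf 31.1
[70  0  5  7  9] [362.2 302.9] [np.float64(63.4), np.float64(69.2)]
[  0  13  75  32 826] [336.  336.1] [np.float64(-8.7), np.float64(-6.7)]
[44 13  5  5 12] [335.8 315.1] [np.float64(5.1), np.float64(11.6)]
```

{"op": "send_rows", "data": {
  "targets": [
    {"travel": [0,0,0],"roll": 0.03},
    {"travel": [0,0,0],"roll": 0.03},
    {"travel": [0,0,0],"roll": 0.03},
    {"travel": [0,0,0],"roll": 0.03},
    {"travel": [0,0,0],"roll": 0.03},
    {"travel": [0,0,0],"roll": 0.03}
  ]
}}

```text
t: 20.65
position: [0.5266, -0.0121, 0.0695]
tool_rot: [0.012, 0.998, -0.066, -0.007]
wrist_force: [-4.2, 1.8, 4.1]
grip_width: 0.0355
grasp_force: 31.0
```

```bash
python3 m.py
```

```text
t 20.65 pos [ 0.5266 -0.0121  0.0695] xaxis deg -7.59 z [-0.0159 -0.024  -0.9996] F [-4.2  1.8  4.1] T [0.88 1.04 0.23] w 0.0355 gf 31.0
[70  0  5  7  9] [362.2 302.9] [np.float64(63.4), np.float64(69.2)]
[  0  13  75  32 826] [336.  336.1] [np.float64(-8.7), np.float64(-6.7)]
[43 14  4  4  9] [334.7 315.6] [np.float64(2.2), np.float64(8.3)]
```

{"op": "send_rows", "data": {
  "targets": [
    {"travel": [0,0,0],"roll": 0.025},
    {"travel": [0,0,0],"roll": 0.025},
    {"travel": [0,0,0],"roll": 0.025},
    {"travel": [0,0,0],"roll": 0.025}
  ]
}}

```text
t: 21.1
position: [0.5269, -0.0123, 0.0695]
tool_rot: [0.013, 0.993, -0.115, -0.006]
wrist_force: [-2.9, 1.5, -0.6]
grip_width: 0.0359
grasp_force: 39.6
```

```bash
python3 m.py
```

```text
t 21.1 pos [ 0.5269 -0.0123  0.0695] xaxis deg -13.25 z [-0.0152 -0.0248 -0.9996] F [-2.9  1.5 -0.6] T [0.51 0.62 1.4 ] w 0.0359 gf 39.6
[70  0  5  7  9] [362.2 302.9] [np.float64(63.4), np.float64(69.2)]
[  0  13  75  32 826] [336.  336.1] [np.float64(-8.7), np.float64(-6.7)]
[43 14  4  4  9] [334.7 315.6] [np.float64(2.2), np.float64(8.3)]
```

Stop reached, and the torque is higher than I want, so I back off at once.

{"op": "send_rows", "data": {
  "targets": [
    {"travel": [0,0,0],"roll": -0.05},
    {"travel": [0,0,0],"roll": 0}
  ]
}}

```text
t: 21.35
position: [0.5269, -0.0123, 0.0695]
tool_rot: [0.013, 0.996, -0.09, -0.006]
wrist_force: [-0.9, 1.1, -3.2]
grip_width: 0.0357
grasp_force: 33.9
```

```bash
python3 m.py
```

```text
t 21.35 pos [ 0.5269 -0.0123  0.0695] xaxis deg -10.35 z [-0.0152 -0.0241 -0.9996] F [-0.9  1.1 -3.2] T [0.6  0.34 0.4 ] w 0.0357 gf 33.9
[70  0  5  7  9] [362.2 302.9] [np.float64(63.4), np.float64(69.2)]
[  0  13  75  32 826] [336.  336.1] [np.float64(-8.7), np.float64(-6.7)]
[43 14  4  4  9] [334.7 315.6] [np.float64(2.2), np.float64(8.3)]
```

```bash
python3 - <<'E'
from h import *
im2=camera('scene')[270:350,280:390,::-1]; im=camera('top')[140:220,300:400,::-1]
r=lambda a:cv2.resize(a,(400,300),interpolation=cv2.INTER_CUBIC)
cv2.imwrite('pics/s3.png',np.hstack([r(im2),r(im)]))
E
```

```text
(no output)
```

View pics/s3.png

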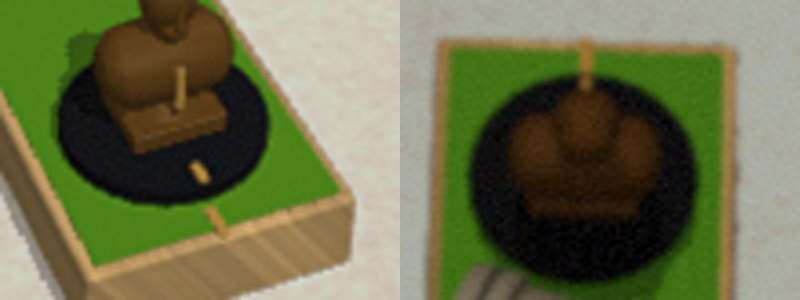

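The turntable mark now lies in line with the stand's mark in both views (left crop (200,172)→(216,220); right crop at x≈586). The bust faces the shop. I relieve the crank to mid-play and lift.

{"op": "send_rows", "data": {
  "targets": [
    {"travel": [0,0,0],"roll": -0.05},
    {"travel": [0,0,0],"roll": -0.05},
    {"travel": [0,0,0],"roll": -0.02},
    {"travel": [0,0,0],"roll": 0}
  ]
}}

```text
t: 21.9
position: [0.5271, -0.0126, 0.0697]
tool_rot: [0.012, 0.999, -0.031, -0.007]
wrist_force: [0.9, 1.2, -3.8]
grip_width: 0.036
grasp_force: 32.3
```

```bash
python3 - <<'E'
from h import *
o,M=show(); go(*(o['position']+[0,0,.07]),None,7)
E
```

```text
t 21.9 pos [ 0.5271 -0.0126  0.0697] xaxis deg -3.56 z [-0.0147 -0.0244 -0.9996] F [ 0.9  1.2 -3.8] T [ 0.21 -0.03 -0.06] w 0.036 gf 32.3
t 21.9 pos [ 0.5271 -0.0126  0.0697] xaxis deg -3.56 z [-0.0147 -0.0244 -0.9996] F [ 0.9  1.2 -3.8] T [ 0.21 -0.03 -0.06] w 0.036 gf 32.3
travel [ -0.9   1.8 -70. ] per row [ -0.13   0.25 -10.  ] roll None
```

{"op": "send_rows", "data": {
  "targets": [
    {"travel": [0,0,0],"roll": 0},
    {"travel": [0,0,-3],"roll": 0},
    {"travel": [0,0.5,-5],"roll": 0},
    {"travel": [0,0,-7],"roll": 0},
    {"travel": [-1,0.5,-10],"roll": 0},
    {"travel": [0,0.5,-20],"roll": 0},
    {"travel": [0,0.5,-25],"roll": 0},
    {"travel": [0,0,-5],"roll": 0},
    {"travel": [0,0,0],"roll": 0}
  ],
  "newtons": 45
}}

```text
t: 22.8
position: [0.5274, -0.0122, 0.1455]
tool_rot: [0.012, 0.999, -0.03, -0.006]
wrist_force: [0.1, 0.2, -3.8]
grip_width: 0.0354
grasp_force: 48.3
```

```bash
python3 m.py; python3 - <<'E'
from h import *
go(.460,-.328,.14,-5.5,10)
E
```

```text
t 22.8 pos [ 0.5274 -0.0122  0.1455] xaxis deg -3.46 z [-0.0135 -0.0231 -0.9996] F [ 0.1  0.2 -3.8] T [0.04 0.01 0.  ] w 0.0354 gf 48.3
[70  0  5  7  9] [362.2 302.9] [np.float64(63.4), np.float64(69.2)]
[  0  13  75  32 825] [336.  336.1] [np.float64(-8.6), np.float64(-6.6)]
[43 14  4  4  9] [334.7 315.6] [np.float64(2.2), np.float64(8.3)]
t 22.85 pos [ 0.5268 -0.0122  0.1445] xaxis deg -3.45 z [-0.015  -0.0236 -0.9996] F [ 0.3  0.6 -2.5] T [ 0.06  0.03 -0.  ] w 0.0359 gf 48.3
travel [-47.6 319.1  13. ] per row [-4.76 31.91  1.3 ] roll 0.036
```

{"op": "send_rows", "data": {
  "targets": [
    {"travel": [-3,18,0],"roll": 0},
    {"travel": [-5,32,1],"roll": 0},
    {"travel": [-5,34,1],"roll": 0},
    {"travel": [-5,35,1],"roll": 0},
    {"travel": [-5,35,1],"roll": 0},
    {"travel": [-5,35,1],"roll": 0},
    {"travel": [-5,35,1],"roll": 0},
    {"travel": [-5,35,1],"roll": 0},
    {"travel": [-5,32,1],"roll": 0},
    {"travel": [-4,20,1],"roll": 0},
    {"travel": [-1,8,0],"roll": 0.036},
    {"travel": [0,0,0],"roll": 0}
  ]
}}

```text
t: 24.05
position: [0.4585, -0.329, 0.1437]
tool_rot: [0.013, 0.999, -0.05, -0.008]
wrist_force: [0.5, 0.9, -2.2]
grip_width: 0.0357
grasp_force: 48.1
```

```bash
python3 - <<'E'
from h import *
go(.460,-.328,.0195,-5.5,1)
E
```

```text
t 24.05 pos [ 0.4585 -0.329   0.1437] xaxis deg -5.79 z [-0.0168 -0.0243 -0.9996] F [ 0.5  0.9 -2.2] T [ 0.   -0.05 -0.02] w 0.0357 gf 48.1
travel [  3.2  -4.4 124.1] per row [  3.19  -4.37 124.06] roll -0.005
```

{"op": "send_rows", "data": {
  "targets": [
    {"travel": [1,-1,20],"roll": 0},
    {"travel": [1,-1,30],"roll": 0},
    {"travel": [1,-1,30],"roll": 0},
    {"travel": [0,-1,22],"roll": 0},
    {"travel": [0,0,12],"roll": 0},
    {"travel": [0,0,5],"roll": 0},
    {"travel": [0,0,2],"roll": 0},
    {"travel": [0,0,1],"roll": 0},
    {"travel": [0,0,0],"roll": 0}
  ]
}}

```text
t: 24.95
position: [0.4617, -0.3275, 0.023]
tool_rot: [0.013, 0.999, -0.048, -0.006]
wrist_force: [-0.3, 0.2, -2.9]
grip_width: 0.0355
grasp_force: 48.1
```

{"op": "send_rows", "data": {
  "targets": [
    {"travel": [0,0,1],"roll": 0},
    {"travel": [0,0,1],"roll": 0},
    {"travel": [0,0,0],"roll": 0}
  ]
}}

```text
t: 25.25
position: [0.4612, -0.3273, 0.0203]
tool_rot: [0.012, 0.999, -0.048, -0.007]
wrist_force: [-0.1, -0.1, -3.5]
grip_width: 0.0359
grasp_force: 48.1
```

{"op": "send_rows", "data": {
  "targets": [
    {"travel": [0,0,0.7],"roll": 0},
    {"travel": [0,0,0.7],"roll": 0},
    {"travel": [0,0,0],"roll": 0}
  ]
}}

```text
t: 25.55
position: [0.461, -0.3274, 0.0187]
tool_rot: [0.012, 0.999, -0.048, -0.007]
wrist_force: [0.5, 0.4, -2.9]
grip_width: 0.0356
grasp_force: 48.1
```

{"op": "send_rows", "data": {
  "targets": [
    {"travel": [0,0,0.5],"roll": 0},
    {"travel": [0,0,0],"roll": 0}
  ]
}}

```text
t: 25.75
position: [0.4611, -0.3275, 0.0185]
tool_rot: [0.012, 0.999, -0.048, -0.007]
wrist_force: [-0.8, 1.4, 0.8]
grip_width: 0.0356
grasp_force: 48.6
```

Contact with the floor. Release and rise.

{"op": "send_rows", "data": {
  "targets": [
    {"travel": [0,0,0],"roll": 0},
    {"travel": [0,0,0],"roll": 0},
    {"travel": [0,0,0],"roll": 0},
    {"travel": [0,0,0],"roll": 0},
    {"travel": [0,0,0],"roll": 0},
    {"travel": [0,0,0],"roll": 0}
  ],
  "grip": 80
}}

```text
t: 26.35
position: [0.4611, -0.3274, 0.0183]
tool_rot: [0.012, 0.999, -0.048, -0.007]
wrist_force: [-0.9, 0.6, -0.1]
grip_width: 0.0801
grasp_force: 0.0
```

{"op": "send_rows", "data": {
  "targets": [
    {"travel": [0,0,-10],"roll": 0},
    {"travel": [0,1,-20],"roll": 0},
    {"travel": [0,1,-30],"roll": 0},
    {"travel": [0,0,-40],"roll": 0},
    {"travel": [0,0,-40],"roll": 0},
    {"travel": [-25,0,-20],"roll": 0},
    {"travel": [-30,0,0],"roll": 0},
    {"travel": [0,0,0],"roll": 0},
    {"travel": [0,0,0],"roll": 0}
  ]
}}

```text
t: 27.25
position: [0.4087, -0.3199, 0.1797]
tool_rot: [0.012, 0.999, -0.048, -0.006]
wrist_force: [0.7, -0.7, -0.1]
grip_width: 0.0801
grasp_force: 0.0
```

```bash
python3 m.py; python3 - <<'E'
from h import *
cv2.imwrite('pics/e1.png',camera('scene')[:,:,::-1])
E
```

```text
t 27.25 pos [ 0.4087 -0.3199  0.1797] xaxis deg -5.54 z [-0.0133 -0.0229 -0.9996] F [ 0.7 -0.7 -0.1] T [ 0.07 -0.1   0.01] w 0.0801 gf 0.0
[70  0  5  7  9] [362.2 302.9] [np.float64(63.4), np.float64(69.2)]
[  0  13  75  32 825] [336.  336.1] [np.float64(-8.6), np.float64(-6.6)]
[43 14  4  4  9] [334.7 315.6] [np.float64(2.2), np.float64(8.3)]
```

View pics/e1.png

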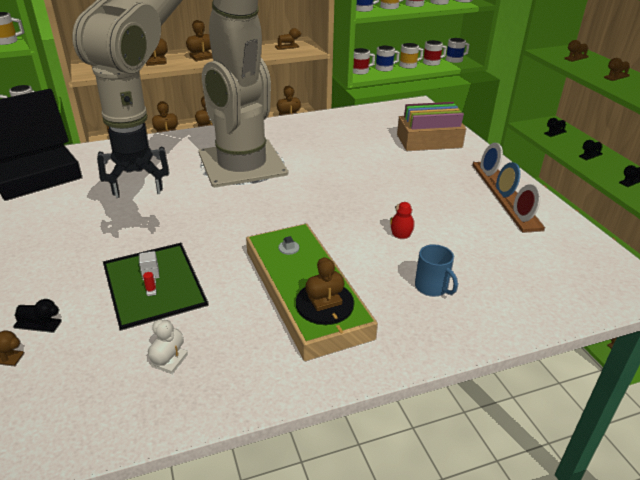

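The crank lies flat in the tray (hub (148,262), knob (149,283)). The bust's mark is in line with the stand's, the other goods have not moved, and the gripper is clear.

```bash
python3 -c "
from bench import *
print(hand_in())"
```

```text
the job is handed in; nothing more can be done
None
```

I wound the bust round to its stop so it faces the shop, laid the crank flat in its tray and handed the job in at about 27 s; at the stop the wrist torque briefly read 1.4 N m, above the roughly 0.9 N m that counts as forcing, before I backed it off.

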